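Make up two water-test kits

TASK

Make up the two water-test kits from the stock on the bench. On the flat plate with two stop rails: lay the white cuvette rack flat and slide it snug into the corner where the rails meet, its long side fully against the long rail and its end fully against the short rail, and stand the squat bottle inside the large printed circle and the small straight vial inside the small circle. In the two-bay tray, stand the wide jar in the larger bay and the tall bottle in the smaller bay; leave the open glass beaker standing where it is.

Things in the scene. Friction and masses are not known exactly. Their poses are not given: they have to be found in the camera images.
- corner_plate: Fixed flat plate, mm: 150 (x) by 210 (y), top at z 8; origin: underside centre. Brass rails to z 18: long one along the +x edge (inner face x 67), short one along the +y edge (inner face y 97); other sides open. Rack home: centre (45, 47), long axis along y. Black circles printed on top: large, inner diameter 60, centre (-30, 45); small, inner diameter 46, centre (-30, -55).
- bay_tray: Fixed aluminium tray, mm: 94 (x) by 161 (y) outside, floor top at z 5, walls 5 thick with tops at z 15. Origin: centre of its underside. A divider makes two bays, each 84 along x: the larger is 84 along y, centred at (0, 33.5); the smaller is 62 along y, centred at (0, -44.5).
- cuvette_rack: Loose white plastic block with two rows of six small dark squares on top, 44 (x) by 100 (y, long axis) by 34 (z) mm, about 0.14 kg. Origin: centre of its underside, z up. Either way round is the same.
- tall_bottle: Loose tall slim bottle, 95 mm high, body diameter 36 mm up to 67 mm height, then a shoulder and a 26 mm diameter cap from 75 mm to the top; about 0.11 kg. Rigid, capped, amber with a pale label and a red cap. Origin: centre of its underside, z up.
- squat_bottle: Loose squat bottle, 70 mm high, body diameter 44 mm up to 46 mm height, then a shoulder and a narrower 28 mm diameter cap from 54 mm to the top; about 0.10 kg. Rigid, capped, amber with a pale label and a red cap. Origin: centre of its underside, z up.
- wide_jar: Loose wide jar, straight-sided, 60 mm diameter and 50 mm high, its cap as wide as its body; about 0.13 kg. Rigid, capped, amber with a pale label and a red cap. Origin: centre of its underside, z up.
- small_vial: Loose small straight vial, 26 mm diameter and 56 mm high, its cap as wide as its body; about 0.035 kg. Rigid, capped, amber with a pale label and a red cap. Origin: centre of its underside, z up.
- beaker: Loose open clear-glass beaker, 38 mm rim diameter, 50 mm high, that stands among the stock and is not part of any kit. Origin: centre of its underside, z up.
There are look-alikes about, which are no part of the job. What is shaped like the wide_jar but green or yellow is not meant.

How it is judged:
By the outcome, as a careful person would: the job done as asked, in the order asked, and still so for the second after the job is handed in, with the robot touching nothing.
It also fails if it takes over 144 s, if anything falls off the work surface, if the arm or the gripper's body presses on something with over 40 N, if the wrist force passes 120 N, or if a joint passes its speed limit or range.

ROBOT

A 6-joint arm with a two-finger parallel gripper is mounted at the origin on the work surface. World frame = base frame: x ahead of the robot, y to its left, z up, the work surface at z = 0. Lengths are in mm, angles in rad, forces in N, time in s.
With the tool pointing down it reaches from about 350 to 875 mm from the base axis. Payload 4.2 kg.
Tool frame: the origin (TCP) lies at the very end of the fingers, on their centre line; the grasp point (between the pads) lies 19 mm behind it (pinch_z is the distance from the TCP to the grasp point, in mm); z points along the fingers, y is the line along which they close (so a half turn about z gives the same grasp; the last joint's range is limited). The gripper opens to 85 mm and grips with 20 to 120 N. Pads are 22 mm wide; open, the fingers measure 114 mm over their backs; the gripper's body (76 mm by 85 mm) begins 54 mm behind the grasp point. The pads swing forward as they close: fully open they stand 13 mm farther back than shut.
Start: joints at [-0.892, 0.385, 0.008, 0, -1.194, -0.259], TCP at [254.749, -570.703, 231.312] pointing down, gripper open.
Joint ranges: [-3.14, 3.14], [-1.21, 2.06], [-1.07, 1.41], [-3.16, 2.05], [-2.99, -0.16], [-3.1, 3.1]. Speed limits (rad/s): [2.79, 2.79, 3.14, 3.14, 3.14, 3.14].

INTERFACE

Orientations are given as a unit quaternion [x, y, z, w].
In Python, from bench import * gives the robot as it stands.
- The arm moves only by the tool arm_command, never from a script. Its argument "steps" is one flat list of numbers, 4 for each row, row after row: the shift along the tool's x, y, z in m, then the turn about the tool's z in rad. In form: [tx, ty, tz, roll, tx, ty, tz, roll, ...]. A call has 1 to 20 rows; each row shifts and turns the commanded pose from where the row before left it, along the tool's axes as they then stand; what a row does not reach is not made up. A row lasts 1/8 s, in which the tool goes at most 62.5 mm and 10.7 degrees, less where a joint would pass 70% of its speed; a pose out of reach is approached as far as the arm can. A call with a gripper value outside its range is refused whole. "grip" is the finger opening in m, from 0 to 0.0854, set as the call begins (left out, the last holds). The fingers move at their own pace and stop on an object; the grip force is fixed at half the most. Time passes only in rows, so rows that do not move let the fingers close. It gives the time, the measured TCP pose, the force, the opening and the grip force at its end, in the units of the state.
- read_state(): the state, without advancing time (a new reading comes with each control period).
- get_image(name): name is "scene" or "top"; returns the picture (420x560x3 uint8, red, green, blue); there is no depth.
- get_calibration(name): a dict with "camera_matrix" (3x3 intrinsics, pixels), "k1" (the pictures are not rectified: a ray, as slopes to the right and down, at radius r is drawn at 1 + k1 r^2 times it, then the intrinsics apply), "cam_to_world" (4x4, takes a point from camera to world coordinates). Camera axes: x right, y down, z forward; pixel columns grow to the right and rows downward; lengths in mm; the calibration is good to about 2 mm. A picture is of the moment at which its call begins. get_calibration takes no time and is no camera call.
- job_done(): hands the job in; it is judged then, once.
The state is a dict: "clock": time; "joints": joint angles; "joint_vel": joint speeds; "joint_efforts": joint torques, N m; "position": TCP position; "ee_rot": TCP orientation; "contact_force": force on the tool from outside, world axes, zero at the start; "wrist_torque": the same for the moment, N m; "gripper_width": finger opening in mm; "grasp_force": force on a finger pad.
Only numpy, scipy, OpenCV 4.12 (cv2) and the standard library are available. Lean on these libraries where they do the work, as an engineer would, in place of code of your own. Each camera call takes 0.05 s, during which the arm holds its last target. There are 200 camera calls.

## Working session

There is one attempt and no reset: what is moved stays moved. The work goes in short steps, Python scripts to look and compute and a tool call to move; the robot and the scene stay as the last step left them, time stands still between calls to the robot, and variables do not carry over. Pictures are saved under pics/ and viewed, at most 17 in all, crops included, and the job is handed in when it is done.

Besides the shell and the picture viewer there is one more tool, called after "Emit:" as a command line: name --argument value ..., lists and objects as JSON in quotes. arm_command: Moves the arm, as the interface text tells. Its arguments: {"type":"object","properties":{"steps":{"type":"array","items":{"type":"number"}},"grip":{"type":"number"}},"required":["steps"]}

```bash
mkdir -p pics; ls; python3 - <<'E'
from bench import *
import cv2
for n in("scene","top"):
    cv2.imwrite(f"pics/{n}0.png",get_image(n)[:,:,::-1]); c=get_calibration(n); print(c)
print(read_state())
E
```

```text
pics
{'camera_matrix': array([[479.66391738,   0.        , 281.57181077],
       [  0.        , 479.66391738, 210.97842722],
       [  0.        ,   0.        ,   1.        ]]), 'k1': -0.00374395456120795, 'cam_to_world': array([[ 1.17384915e-01,  7.10986562e-01, -6.93338943e-01,
         1.18389204e+03],
       [ 9.93085755e-01, -8.48907904e-02,  8.10816654e-02,
        -1.65976172e+01],
       [-1.21011637e-03, -6.98062792e-01, -7.16035525e-01,
         7.83905462e+02],
       [ 0.00000000e+00,  0.00000000e+00,  0.00000000e+00,
         1.00000000e+00]])}
{'camera_matrix': array([[379.94540114,   0.        , 285.16584354],
       [  0.        , 379.94540114, 206.88787697],
       [  0.        ,   0.        ,   1.        ]]), 'k1': -0.00698594990952322, 'cam_to_world': array([[ 1.25557896e-02, -9.98058566e-01,  6.10037011e-02,
         4.15386355e+02],
       [-9.99921163e-01, -1.25412047e-02,  6.21976576e-04,
         8.06708051e+01],
       [ 1.44290857e-04, -6.10067012e-02, -9.98137346e-01,
         8.02286176e+02],
       [ 0.00000000e+00,  0.00000000e+00,  0.00000000e+00,
         1.00000000e+00]])}
{'clock': 0.1, 'joints': array([-8.92386640e-01,  3.85515833e-01,  6.75446149e-03, -4.50038871e-04,
       -1.19399628e+00, -2.58601861e-01]), 'joint_vel': array([ 0.00039828, -0.00251377,  0.0040482 ,  0.00282336,  0.00109721,
        0.0004769 ]), 'joint_efforts': array([-4.03787435e-04, -3.93320060e+01,  1.88929957e+01,  4.19793963e+00,
       -2.61970032e-03,  7.63117441e-06]), 'position': array([ 254.54735456, -570.24230259,  230.30375861]), 'ee_rot': array([-2.08284639e-01,  9.78067740e-01,  9.69432702e-04, -2.56206255e-04]), 'contact_force': array([ 0.23820393, -0.67758402, -0.55463575]), 'wrist_torque': array([ 0.01170243,  0.00964703, -0.00154611]), 'grasp_force': 0.0, 'gripper_width': 85.16001723726848}
```

View pics/scene0.png

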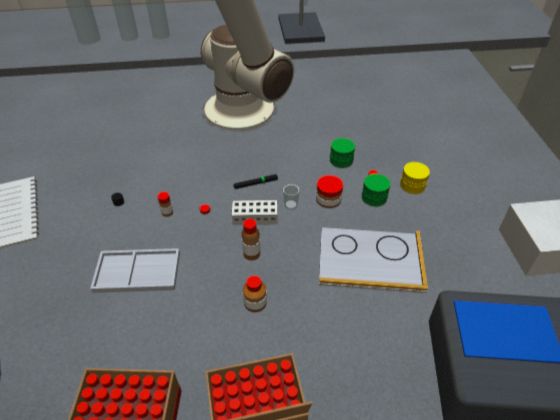

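View pics/top0.png

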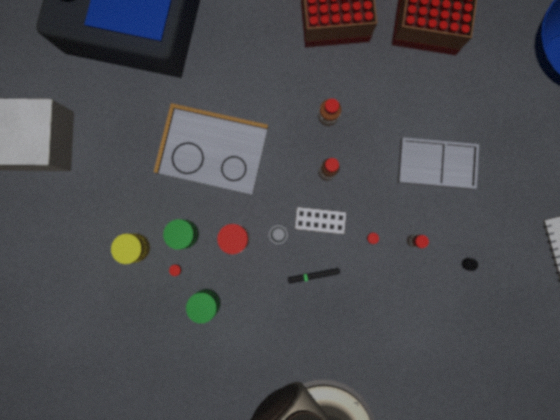

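```bash
cat > h.py <<'E'
from bench import *
import numpy as np, cv2
def ray(n,pts,z):
    c=get_calibration(n);K=c["camera_matrix"];T=c["cam_to_world"]
    p=np.atleast_2d(np.asarray(pts,float)).reshape(-1,1,2)
    u=cv2.undistortPoints(p,K,np.array([c["k1"],0,0,0,0.])).reshape(-1,2)
    d=np.c_[u,np.ones(len(u))]@T[:3,:3].T;o=T[:3,3]
    return (o+d*((z-o[2])/d[:,2])[:,None])[:,:2]
def cnts(m,a=15):
    c,_=cv2.findContours(m.astype(np.uint8),cv2.RETR_LIST,cv2.CHAIN_APPROX_NONE)
    return [x for x in c if cv2.contourArea(x)>a]
def hsv(n): 
    im=get_image(n); return im,cv2.cvtColor(im,cv2.COLOR_RGB2HSV)
def red(h,v=90): return ((h[...,0]<5)|(h[...,0]>175))&(h[...,1]>190)&(h[...,2]>v)
def plan(x,y,z,ang=None):
    "deltas in tool axes to reach world xyz (mm), tool y along ang deg (mod 180)"
    from scipy.spatial.transform import Rotation as R
    s=read_state();M=R.from_quat(s["ee_rot"]).as_matrix()
    r=0
    if ang is not None:
        a=np.degrees(np.arctan2(M[1,1],M[0,1])); r=-((ang-a+90)%180-90)
        M=M@R.from_euler('z',r,degrees=True).as_matrix()
    d=M.T@(np.array([x,y,z])-s["position"])
    print("pos",s["position"].round(1),"j6",round(s["joints"][5],2),"roll",round(np.radians(r),3),"then d",d.round(1),"F",s["contact_force"].round(1),"w",round(s["gripper_width"],1),"toolx",M[:2,0].round(3),"tooly",M[:2,1].round(3))
E
python3 - <<'E'
from h import *
for n in("top","scene"):
    im,h=hsv(n); print(n)
    for c in cnts(red(h)):
        x,y,w,hh=cv2.boundingRect(c)
        m=cv2.moments(c);p=[m['m10']/m['m00'],m['m01']/m['m00']]
        print("red",np.round(p,1),(x,y,w,hh),[ray(n,p,z)[0].round(1).tolist() for z in(0,50,56,70,95)])
    o=(h[...,0]>10)&(h[...,0]<25)&(h[...,1]>120)&(h[...,2]>110)
    for c in cnts(o,30):print("orange",cv2.boundingRect(c),cv2.contourArea(c))
    w=(h[...,1]<50)&(h[...,2]>(105 if n=="top" else 120))
    for c in cnts(w,400):
        q=ray(n,c.reshape(-1,2),{0:0}.get(1,8)).astype(np.float32)
        print("white",cv2.boundingRect(c),[np.round(t,1) for t in cv2.minAreaRect(q)])
cv2.imwrite("pics/topc.png",cv2.resize(get_image("top")[90:290,100:500,::-1],None,fx=2,fy=2,interpolation=cv2.INTER_CUBIC))
E
```

```text
top
red [421.5 241.2] (416, 237, 11, 9) [[395.7, -206.7], [396.9, -188.8], [397.1, -186.7], [397.4, -181.7], [398.0, -172.7]]
red [331.4 105.5] (325, 100, 14, 12) [[684.2, -15.6], [667.5, -9.6], [665.4, -8.9], [660.8, -7.2], [652.4, -4.2]]
red [465.1  28. ] (461, 24, 9, 9) [[861.0, -307.1], [833.2, -283.0], [829.9, -280.1], [822.1, -273.3], [808.2, -261.2]]
red [453.9  26.3] (450, 22, 9, 9) [[864.4, -282.5], [836.5, -259.9], [833.1, -257.2], [825.3, -250.8], [811.3, -239.5]]
red [442.9  24.4] (439, 21, 9, 8) [[868.3, -258.7], [840.1, -237.5], [836.7, -235.0], [828.8, -229.0], [814.7, -218.5]]
red [432.2  22.5] (428, 19, 9, 8) [[872.2, -235.1], [843.8, -215.4], [840.3, -213.1], [832.4, -207.6], [818.1, -197.7]]
red [421.2  21. ] (418, 17, 8, 9) [[875.3, -211.1], [846.6, -192.9], [843.2, -190.8], [835.2, -185.7], [820.8, -176.6]]
red [410.2  19.1] (407, 15, 8, 9) [[879.3, -187.2], [850.4, -170.5], [846.9, -168.5], [838.8, -163.8], [824.4, -155.5]]
red [313.8  19.6] (310, 15, 9, 10) [[875.3, 23.7], [846.6, 27.3], [843.2, 27.7], [835.1, 28.7], [820.8, 30.4]]
red [466.4  17.4] (463, 14, 8
[... 6433 characters left out ...]
8) [array([ 546.5, -241.5]), array([167.2, 115.9]), np.float64(85.7)]
white (299, 221, 123, 64) [array([564.7, 217.8]), array([244.9, 156.1]), np.float64(78.0)]
white (510, 199, 50, 53) [array([541.4, 652.9]), array([121.1, 148.2]), np.float64(89.7)]
white (0, 175, 37, 72) [array([ 350.2, -524. ]), array([220.3,  76.9]), np.float64(15.5)]
white (337, 168, 27, 53) [array([392. , 238.7]), array([ 60.6, 179.8]), np.float64(77.6)]
white (421, 127, 45, 69) [array([291.4, 498.6]), array([108.7, 271.6]), np.float64(68.9)]
white (127, 126, 209, 106) [array([301.1, -21.2]), array([340.9, 518.3]), np.float64(2.0)]
white (198, 94, 76, 34) [array([ 23.9, -21.9]), array([223.8, 150.1]), np.float64(70.5)]
```

View pics/topc.png

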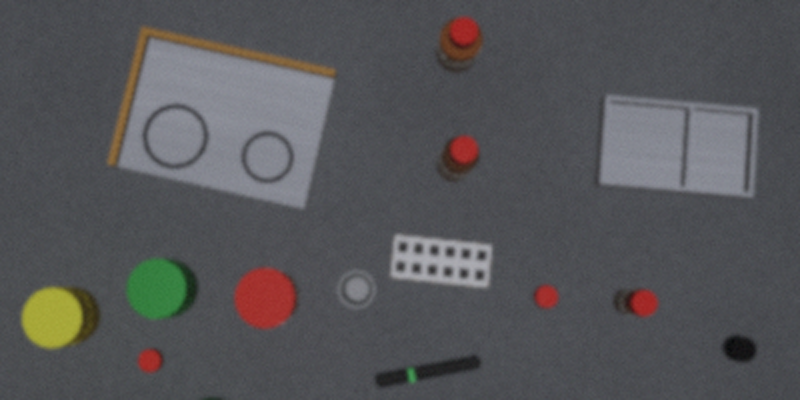

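```bash
python3 - <<'E'
from h import *
im,h=hsv("top")
m=((h[...,0]<8)|(h[...,0]>172))&(h[...,1]>150)&(h[...,2]>60); m[:95]=0
for c in cnts(m):
    (p,r)=cv2.minEnclosingCircle(c)
    print("red",np.round(p,1),round(r,1),[ray("top",p,z)[0].round(1).tolist() for z in(0,50,56,70,95)])
c=[c for c in cnts((h[...,1]<50)&(h[...,2]>105),400) if 290<cv2.boundingRect(c)[0]<300][0]
print(cv2.minAreaRect(ray("top",c.reshape(-1,2),34).astype(np.float32)))
plan(437,9.3,110,-5.4)
E
```

```text
red [174.7 269.9] 5.4 [[329.2, 310.9], [334.6, 296.6], [335.2, 294.9], [336.7, 290.9], [339.4, 283.7]]
red [421. 241.] 6.7 [[396.0, -205.8], [397.2, -187.9], [397.4, -185.8], [397.7, -180.8], [398.3, -171.9]]
red [372.8 237.8] 5.3 [[401.6, -104.1], [402.5, -92.6], [402.6, -91.2], [402.8, -88.0], [403.2, -82.2]]
red [232.4 238.5] 14.9 [[396.3, 191.5], [397.5, 184.6], [397.6, 183.7], [398.0, 181.8], [398.6, 178.4]]
red [331.  165.1] 7.3 [[554.9, -15.3], [546.2, -9.4], [545.2, -8.6], [542.7, -7.0], [538.4, -4.0]]
red [331.4 106.4] 7.8 [[682.4, -15.5], [665.7, -9.5], [663.7, -8.8], [659.1, -7.1], [650.7, -4.1]]
((436.5539245605469, 9.902473449707031), (102.35586547851562, 47.12489700317383), 84.36598205566406)
pos [ 254.7 -570.6  230.9] j6 -0.26 roll -1.057 then d [-594.4 -127.   121.2] F [-0.3 -0.2  0.5] w 85.6 toolx [-0.094 -0.996] tooly [-0.996  0.094]
```

Emit:
arm_command --steps '[0,0,0,-0.176,0,0,0,-0.176,0,0,0,-0.176,0,0,0,-0.176,0,0,0,-0.176,0,0,0,-0.176,-0.03,-0.006,0,0,-0.045,-0.01,0,0,-0.05,-0.011,0.01,0,-0.05,-0.011,0.01,0,-0.05,-0.011,0.01,0,-0.05,-0.011,0.01,0,-0.05,-0.011,0.01,0,-0.05,-0.011,0.01,0,-0.05,-0.011,0.01,0,-0.05,-0.011,0.01,0,-0.05,-0.011,0.01,0,-0.045,-0.008,0.01,0,-0.015,-0.004,0.01,0,0,0,0,0]'

```text
clock: 2.8
position: [436.3, -0.1, 120.6]
ee_rot: [-0.673, 0.739, 0.0, -0.001]
contact_force: [-0.2, -0.6, -0.4]
gripper_width: 84.8
grasp_force: 0.0
```

```bash
python3 - <<'E'
from h import *
plan(437,9.3,60,-5.4)
E
```

```text
pos [ 4.363e+02 -1.000e-01  1.206e+02] j6 -0.47 roll 0.001 then d [-9.5  0.  60.6] F [-0.2 -0.6 -0.4] w 84.8 toolx [-0.094 -0.996] tooly [-0.996  0.094]
```

Emit:
arm_command --steps '[-0.009,0,0.02,0,0,0,0.03,0,0,0,0.03,0,0,0,0.02,0,0,0,0.0095,0,0,0,0,0]'

```text
clock: 3.55
position: [437.4, 7.8, 11.8]
ee_rot: [-0.672, 0.74, 0.0, -0.0]
contact_force: [0.4, -0.3, 0.8]
gripper_width: 85.4
grasp_force: 0.0
```

Emit:
arm_command --steps '[0,0,0,0,0,0,0,0,0,0,0,0,0,0,0,0,0,0,0,0,0,0,0,0]' --grip 0.02

```text
clock: 4.3
position: [438.0, 8.8, 12.7]
ee_rot: [-0.673, 0.74, -0.0, 0.001]
contact_force: [-0.9, 0.0, 5.4]
gripper_width: 43.0
grasp_force: 62.1
```

```bash
python3 - <<'E'
from h import *
import cv2
plan(437,9.3,11,-5.4)
print(read_state()["grasp_force"])
cv2.imwrite("pics/a.png",cv2.resize(get_image("scene")[140:280,180:380,::-1],None,fx=4,fy=4))
E
```

```text
pos [438.    8.8  12.7] j6 -0.49 roll -0.0 then d [-0.5  1.   1.7] F [-0.9  0.   5.4] w 43.0 toolx [-0.094 -0.996] tooly [-0.996  0.094]
62.059303522109985
```

View pics/a.png

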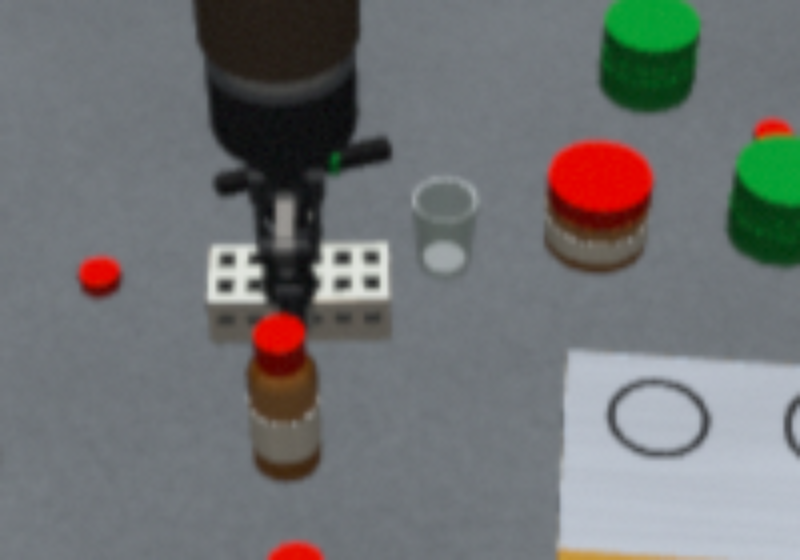

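```bash
python3 - <<'E'
from h import *
plan(630,269,120,-12)
E
```

```text
pos [437.9   8.7  12.7] j6 -0.49 roll 0.115 then d [-294.6 -133.9 -107. ] F [-1.3 -0.6  5.6] w 43.0 toolx [-0.208 -0.978] tooly [-0.978  0.208]
```

Emit:
arm_command --steps '[0,0,-0.012,0,0,0,-0.025,0,0,0,-0.035,0,0,0,-0.035,0.115,-0.015,-0.007,0,0,-0.03,-0.0135,0,0,-0.04,-0.018,0,0,-0.04,-0.018,0,0,-0.04,-0.018,0,0,-0.04,-0.018,0,0,-0.04,-0.018,0,0,-0.03,-0.0135,0,0,-0.015,-0.007,0,0,-0.004,-0.003,0,0,0,0,0,0,0,0,0,0]'

```text
clock: 6.35
position: [629.3, 267.5, 118.6]
ee_rot: [-0.629, 0.777, 0.0, -0.0]
contact_force: [-0.0, 0.3, -2.2]
gripper_width: 42.7
grasp_force: 61.3
```

```bash
python3 - <<'E'
from h import *
plan(630,269,22,-12)
im,h=hsv("top");cv2.imwrite("pics/b.png",cv2.resize(im[90:210,120:300,::-1],None,fx=4,fy=4))
E
```

```text
pos [629.3 267.5 118.6] j6 -0.85 roll -0.001 then d [-1.7 -0.4 96.6] F [-0.   0.3 -2.2] w 42.7 toolx [-0.208 -0.978] tooly [-0.978  0.208]
```

View pics/b.png

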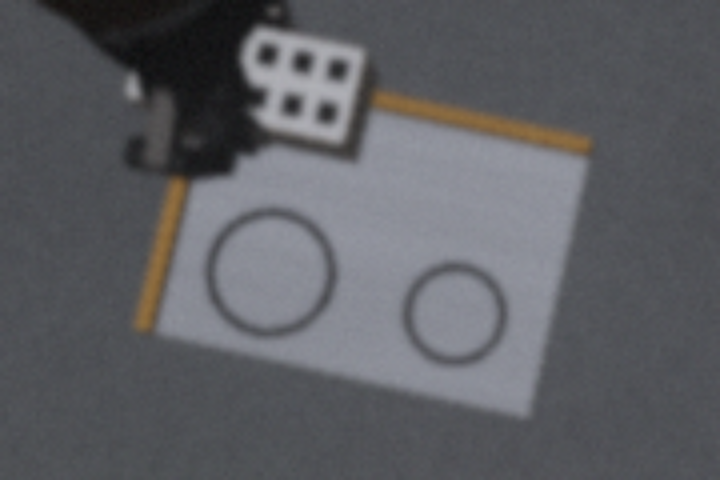

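Emit:
arm_command --steps '[-0.001,0,0.02,0,0,0,0.03,0,0,0,0.025,0,0,0,0.012,0,0,0,0.004,0,0,0,0.0025,0,0,0,0,0]'

```text
clock: 7.28
position: [630.5, 269.4, 26.2]
ee_rot: [-0.629, 0.777, -0.0, 0.001]
contact_force: [0.3, -0.2, -2.0]
gripper_width: 42.5
grasp_force: 61.3
```

```bash
python3 - <<'E'
from h import *
plan(630,269,21,-12)
E
```

```text
pos [630.5 269.4  26.2] j6 -0.85 roll -0.0 then d [0.5 0.4 5.2] F [ 0.3 -0.2 -2. ] w 42.5 toolx [-0.208 -0.978] tooly [-0.978  0.208]
```

Emit:
arm_command --steps '[0,0,0.002,0,0,0,0.001,0,0,0,0.001,0,0,0,0.0005,0,0,0,0,0]'

```text
clock: 7.9
position: [630.1, 269.2, 20.9]
ee_rot: [-0.629, 0.777, -0.0, 0.0]
contact_force: [-0.7, 0.7, -0.8]
gripper_width: 43.2
grasp_force: 61.4
```

Emit:
arm_command --steps '[0,0,0.0005,0,0,0,0,0]'

```text
clock: 8.15
position: [630.1, 269.1, 20.9]
ee_rot: [-0.629, 0.777, -0.0, 0.0]
contact_force: [-0.8, -0.7, 2.3]
gripper_width: 42.7
grasp_force: 61.8
```

Emit:
arm_command --steps '[0,-0.001,0,0,0,-0.001,0,0,0,-0.001,0,0,0,-0.001,0,0,0,-0.001,0,0,0,-0.001,0,0,0,0,0,0]'

```text
clock: 9.02
position: [635.9, 268.3, 20.8]
ee_rot: [-0.629, 0.777, 0.0, 0.0]
contact_force: [-4.4, 0.8, 4.2]
gripper_width: 42.7
grasp_force: 62.0
```

Emit:
arm_command --steps '[0,-0.001,0,0,0,-0.0005,0,0,0,0,0,0]'

```text
clock: 9.4
position: [637.0, 268.0, 20.9]
ee_rot: [-0.629, 0.777, 0.0, -0.0]
contact_force: [-5.1, 1.1, 6.1]
gripper_width: 43.0
grasp_force: 62.1
```

Emit:
arm_command --steps '[0,-0.0007,0,0,0,-0.0007,0,0,0,0,0,0]'

```text
clock: 9.78
position: [637.1, 268.0, 20.9]
ee_rot: [-0.629, 0.777, 0.001, -0.001]
contact_force: [-8.4, 2.2, 7.5]
gripper_width: 42.8
grasp_force: 62.5
```

Emit:
arm_command --steps '[0,-0.0007,0,0,0,-0.0007,0,0,0,0,0,0]'

```text
clock: 10.15
position: [637.2, 268.0, 20.9]
ee_rot: [-0.629, 0.777, 0.002, -0.002]
contact_force: [-12.3, 3.2, 10.5]
gripper_width: 42.6
grasp_force: 62.7
```

Emit:
arm_command --steps '[0,0.001,-0.0005,0,0,0.0005,0,0,-0.0015,0,0,0,-0.0015,0,0,0,-0.0015,0,0,0,-0.001,0,0,0,0,0,0,0]'

```text
clock: 11.02
position: [637.2, 268.8, 21.0]
ee_rot: [-0.629, 0.778, -0.0, -0.005]
contact_force: [-7.1, -8.7, 9.5]
gripper_width: 42.5
grasp_force: 62.6
```

Emit:
arm_command --steps '[-0.001,0,0,0,-0.001,0,0,0,0,0,0,0]'

```text
clock: 11.4
position: [637.6, 270.5, 21.0]
ee_rot: [-0.629, 0.778, -0.0, -0.005]
contact_force: [-8.1, -9.3, 9.3]
gripper_width: 42.7
grasp_force: 62.6
```

Emit:
arm_command --steps '[-0.001,0,0,0,-0.001,0,0,0,0,0,0,0]'

```text
clock: 11.78
position: [638.0, 272.5, 21.1]
ee_rot: [-0.629, 0.778, -0.0, -0.005]
contact_force: [-8.6, -8.8, 9.3]
gripper_width: 42.5
grasp_force: 62.6
```

Emit:
arm_command --steps '[-0.001,0,0,0,-0.001,0,0,0,0,0,0,0]'

```text
clock: 12.15
position: [638.4, 274.3, 21.1]
ee_rot: [-0.629, 0.778, -0.0, -0.005]
contact_force: [-8.4, -7.8, 9.5]
gripper_width: 43.2
grasp_force: 62.6
```

Emit:
arm_command --steps '[-0.001,0,0,0,-0.001,0,0,0,0,0,0,0]'

```text
clock: 12.52
position: [638.4, 274.4, 21.1]
ee_rot: [-0.629, 0.778, -0.001, -0.007]
contact_force: [-8.1, -13.2, 11.4]
gripper_width: 42.8
grasp_force: 62.8
```

Emit:
arm_command --steps '[-0.001,0,0,0,0,0,0,0]'

```text
clock: 12.78
position: [638.4, 274.4, 21.2]
ee_rot: [-0.628, 0.778, -0.001, -0.008]
contact_force: [-8.3, -16.0, 12.3]
gripper_width: 42.4
grasp_force: 62.9
```

Emit:
arm_command --steps '[0.0015,0,0,0,0.001,0.001,0,0,0,0,0,0]'

```text
clock: 13.15
position: [638.3, 274.4, 21.1]
ee_rot: [-0.629, 0.778, -0.001, -0.005]
contact_force: [-5.8, -10.8, 8.2]
gripper_width: 42.9
grasp_force: 62.4
```

Emit:
arm_command --steps '[0,0,0,0,0,0,0,0,0,0,0,0,0,0,-0.01,0,0,0,-0.02,0,0,0,-0.03,0,0,0,-0.03,0,0,0,0,0]' --grip 0.06

```text
clock: 14.15
position: [642.4, 280.6, 116.3]
ee_rot: [-0.629, 0.777, -0.001, 0.005]
contact_force: [-0.7, 0.3, -0.7]
gripper_width: 59.9
grasp_force: 0.0
```

```bash
python3 - <<'E'
from h import *
plan(592,285,60,78)
E
```

```text
pos [642.4 280.6 116.3] j6 -0.85 roll -1.571 then d [-50.6   6.6  55.9] F [-0.7  0.3 -0.7] w 59.9 toolx [ 0.978 -0.208] tooly [-0.208 -0.978]
```

Emit:
arm_command --steps '[0,0.012,0,0,0,0.03,0,0,0,0.003,0.02,0,0,0,0.03,0,0,0,0.03,0,0,0,0.015,0,0,0,0,0]' --grip 0.0

```text
clock: 15.02
position: [595.1, 288.1, 14.3]
ee_rot: [-0.629, 0.777, 0.0, -0.002]
contact_force: [-0.0, -1.0, 0.3]
gripper_width: 0.1
grasp_force: 0.0
```

```bash
python3 - <<'E'
from h import *
plan(598.3,284,14,-12)
im,h=hsv("top");cv2.imwrite("pics/c.png",cv2.resize(im[90:210,120:300,::-1],None,fx=4,fy=4))
im,h=hsv("scene");cv2.imwrite("pics/d.png",cv2.resize(im[200:300,310:440,::-1],None,fx=5,fy=5))
E
```

```text
pos [595.1 288.1  14.3] j6 -0.9 roll -0.0 then d [ 3.3 -4.   0.3] F [-0.  -1.   0.3] w 0.1 toolx [-0.208 -0.978] tooly [-0.978  0.208]
```

View pics/d.png

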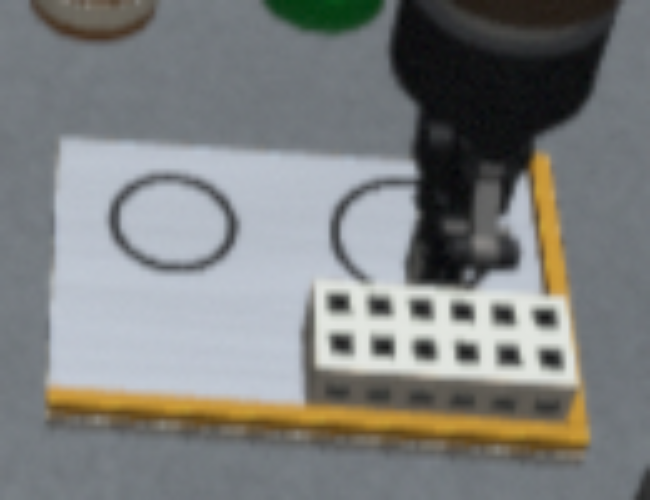

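Emit:
arm_command --steps '[0.003,-0.003,0,0,0,-0.002,0,0,0,-0.001,0,0,0,-0.001,0,0,0,-0.001,0,0,0,0,0,0]'

```text
clock: 15.88
position: [603.4, 284.1, 15.8]
ee_rot: [-0.629, 0.777, 0.0, -0.0]
contact_force: [0.4, 0.7, -0.5]
gripper_width: 0.2
grasp_force: 0.0
```

Emit:
arm_command --steps '[0,-0.001,0,0,0,-0.001,0,0,0,0,0,0]'

```text
clock: 16.25
position: [603.8, 283.9, 15.7]
ee_rot: [-0.629, 0.777, 0.001, -0.001]
contact_force: [-4.5, 1.9, 3.2]
gripper_width: -0.4
grasp_force: 2.9
```

Emit:
arm_command --steps '[0,-0.001,0,0,0,-0.001,0,0,0,0,0,0]'

```text
clock: 16.62
position: [603.9, 283.8, 15.8]
ee_rot: [-0.629, 0.777, 0.001, -0.003]
contact_force: [-10.7, 4.0, 5.8]
gripper_width: 0.0
grasp_force: 5.9
```

Emit:
arm_command --steps '[0,0.006,0,0,0.02,0.004,0,0,0.035,0,0,0,0.02,-0.01,0,0,0,-0.025,0,0,0,-0.016,0,0,0,0,0,0]'

```text
clock: 17.5
position: [633.4, 200.7, 15.7]
ee_rot: [-0.629, 0.778, -0.0, 0.001]
contact_force: [0.1, 0.4, 1.2]
gripper_width: 0.0
grasp_force: 0.0
```

```bash
python3 - <<'E'
from h import *
plan(627.4,216,14,-12)
E
```

```text
pos [633.4 200.7  15.7] j6 -0.76 roll -0.002 then d [-13.7   9.1   1.7] F [0.1 0.4 1.2] w 0.0 toolx [-0.208 -0.978] tooly [-0.978  0.208]
```

Emit:
arm_command --steps '[0,0.01,0,0,-0.008,0,0,0,-0.004,0,0,0,-0.001,0,0,0,-0.001,0,0,0,0,0,0,0]'

```text
clock: 18.25
position: [624.9, 217.1, 15.8]
ee_rot: [-0.629, 0.777, 0.0, -0.0]
contact_force: [0.8, -0.6, -0.8]
gripper_width: -0.1
grasp_force: 0.0
```

Emit:
arm_command --steps '[-0.002,0,0,0,-0.001,0,0,0,0,0,0,0]'

```text
clock: 18.62
position: [624.8, 217.6, 15.8]
ee_rot: [-0.629, 0.778, -0.0, -0.002]
contact_force: [-0.2, -5.8, 2.4]
gripper_width: 0.2
grasp_force: 3.0
```

Emit:
arm_command --steps '[-0.001,0,0,0,-0.001,0,0,0,0,0,0,0]'

```text
clock: 19.0
position: [624.7, 217.7, 15.8]
ee_rot: [-0.628, 0.778, -0.001, -0.004]
contact_force: [0.1, -10.8, 3.6]
gripper_width: 0.2
grasp_force: 5.3
```

Emit:
arm_command --steps '[0.006,0,-0.005,0,0.01,0,-0.035,0,0.01,0,-0.04,0,0.01,0,-0.02,0,0,0,0,0]' --grip 0.085

```text
clock: 19.62
position: [619.1, 186.8, 117.5]
ee_rot: [-0.629, 0.778, -0.0, 0.002]
contact_force: [0.8, 0.6, -0.6]
gripper_width: 84.9
grasp_force: 0.0
```

```bash
python3 - <<'E'
from h import *
plan(660.3,-7.2,110,-12)
E
```

```text
pos [619.1 186.8 117.5] j6 -0.75 roll -0.001 then d [181.2 -80.6   7.2] F [ 0.8  0.6 -0.6] w 84.9 toolx [-0.208 -0.978] tooly [-0.978  0.208]
```

Emit:
arm_command --steps '[0.015,-0.0066,0,0,0.035,-0.0155,0,0,0.045,-0.02,0,0,0.045,-0.02,0,0,0.03,-0.0135,0.005,0,0.011,-0.005,0,0,0,0,0,0,0,0,0,0]'

```text
clock: 20.62
position: [659.3, -6.2, 110.4]
ee_rot: [-0.629, 0.777, 0.0, -0.0]
contact_force: [-0.0, 0.1, 0.1]
gripper_width: 85.4
grasp_force: 0.0
```

```bash
python3 - <<'E'
from h import *
plan(660.3,-7.2,12,-12)
im,h=hsv("scene");cv2.imwrite("pics/e.png",cv2.resize(im[170:320,190:390,::-1],None,fx=4,fy=4))
E
```

```text
pos [659.3  -6.2 110.4] j6 -0.44 roll 0.0 then d [ 0.8 -1.2 98.4] F [-0.   0.1  0.1] w 85.4 toolx [-0.208 -0.978] tooly [-0.978  0.208]
```

View pics/e.png

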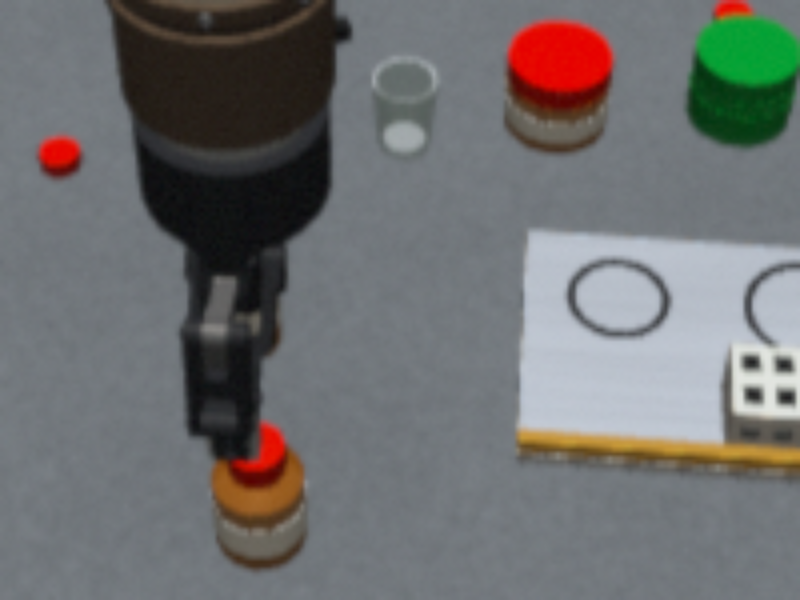

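Emit:
arm_command --steps '[0.001,-0.001,0.02,0,0,0,0.03,0,0,0,0.025,0,0,0,0.015,0,0,0,0.008,0,0,0,0,0]'

```text
clock: 21.42
position: [660.4, -7.9, 12.8]
ee_rot: [-0.629, 0.777, -0.0, -0.0]
contact_force: [0.4, 0.9, 0.4]
gripper_width: 85.1
grasp_force: 0.0
```

Emit:
arm_command --steps '[0,0,0,0,0,0,0,0,0,0,0,0,0,0,0,0,0,0,0,0]' --grip 0.03

```text
clock: 22.05
position: [661.2, -8.2, 14.1]
ee_rot: [-0.629, 0.777, -0.001, 0.001]
contact_force: [0.4, -0.2, 5.8]
gripper_width: 42.3
grasp_force: 61.3
```

```bash
python3 - <<'E'
from h import *
plan(565.6,289,100,-12)
E
```

```text
pos [661.2  -8.2  14.1] j6 -0.44 roll -0.0 then d [-270.9  155.1  -86.1] F [ 0.4 -0.2  5.8] w 42.3 toolx [-0.208 -0.978] tooly [-0.978  0.208]
```

Emit:
arm_command --steps '[0,0,-0.012,0,0,0,-0.025,0,0,0,-0.035,0,-0.015,0.0085,-0.014,0,-0.03,0.017,0,0,-0.042,0.024,0,0,-0.042,0.024,0,0,-0.042,0.024,0,0,-0.042,0.024,0,0,-0.035,0.02,0,0,-0.018,0.0105,0,0,-0.005,0.003,0,0,0,0,0,0,0,0,0,0]'

```text
clock: 23.8
position: [565.5, 287.9, 98.7]
ee_rot: [-0.628, 0.778, 0.0, -0.0]
contact_force: [-0.6, 0.1, -0.8]
gripper_width: 42.5
grasp_force: 60.9
```

```bash
python3 - <<'E'
from h import *
plan(565.6,289,22,-12)
E
```

```text
pos [565.5 287.9  98.7] j6 -0.94 roll -0.002 then d [-1.1  0.1 76.7] F [-0.6  0.1 -0.8] w 42.5 toolx [-0.208 -0.978] tooly [-0.978  0.208]
```

Emit:
arm_command --steps '[-0.001,0,0.018,0,0,0,0.025,0,0,0,0.018,0,0,0,0.008,0,0,0,0.003,0,0,0,0,0,0,0,0,0]'

```text
clock: 24.68
position: [565.9, 290.5, 27.7]
ee_rot: [-0.629, 0.777, -0.0, 0.001]
contact_force: [-0.2, -0.2, -1.7]
gripper_width: 42.6
grasp_force: 60.9
```

Emit:
arm_command --steps '[0,0,0.001,0,0,0,0.001,0,0,0,0,0]'

```text
clock: 25.05
position: [565.4, 290.1, 24.8]
ee_rot: [-0.629, 0.777, 0.0, -0.0]
contact_force: [0.6, 1.0, -0.3]
gripper_width: 42.2
grasp_force: 60.9
```

Emit:
arm_command --steps '[0,0,0.0005,0,0,0,0.0005,0,0,0,0,0]'

```text
clock: 25.42
position: [565.4, 290.0, 23.7]
ee_rot: [-0.629, 0.777, 0.0, -0.0]
contact_force: [-0.6, 0.1, -1.0]
gripper_width: 42.7
grasp_force: 60.9
```

Emit:
arm_command --steps '[0.001,0,0.0007,0,0,0,0.0007,0,0,0,0,0]'

```text
clock: 25.8
position: [565.2, 289.1, 22.3]
ee_rot: [-0.629, 0.777, 0.0, -0.0]
contact_force: [-0.0, 0.4, -1.2]
gripper_width: 42.6
grasp_force: 60.9
```

Emit:
arm_command --steps '[0,0,0.0005,0,0,0,0,0]'

```text
clock: 26.05
position: [565.3, 289.2, 22.1]
ee_rot: [-0.629, 0.777, -0.0, 0.0]
contact_force: [-0.8, 0.1, 0.4]
gripper_width: 42.6
grasp_force: 61.1
```

Emit:
arm_command --steps '[0,0,0,0,0,0,0,0,0,0,0,0,0,0,-0.01,0,0,0,-0.025,0,0,0,-0.035,0,0,0,-0.03,0,0,0,0,0,0,0,0,0]' --grip 0.062

```text
clock: 27.18
position: [564.8, 288.9, 121.8]
ee_rot: [-0.629, 0.777, 0.0, -0.0]
contact_force: [-0.1, -0.6, -0.3]
gripper_width: 61.7
grasp_force: 0.0
```

```bash
python3 - <<'E'
from h import *
plan(397.2,-186.3,100,-12)
im,h=hsv("top")
m=((h[...,0]<8)|(h[...,0]>172))&(h[...,1]>150)&(h[...,2]>60); m[:95]=0
for c in cnts(m):
    (p,r)=cv2.minEnclosingCircle(c)
    print("red",np.round(p,1),round(r,1),[ray("top",p,z)[0].round(1).tolist() for z in(0,50,56,78,95)])
E
```

```text
pos [564.8 288.9 121.8] j6 -0.94 roll -0.001 then d [499.6  65.1  21.9] F [-0.1 -0.6 -0.3] w 61.7 toolx [-0.208 -0.978] tooly [-0.978  0.208]
red [174.8 269.8] 5.3 [[329.4, 310.7], [334.7, 296.4], [335.4, 294.7], [337.7, 288.4], [339.5, 283.5]]
red [420.8 241.3] 6.8 [[395.4, -205.3], [396.6, -187.5], [396.8, -185.3], [397.3, -177.5], [397.7, -171.4]]
red [372.7 237.8] 5.3 [[401.4, -103.9], [402.3, -92.4], [402.4, -91.1], [402.8, -86.0], [403.1, -82.1]]
red [232.3 238.5] 14.8 [[396.4, 191.6], [397.5, 184.7], [397.7, 183.9], [398.2, 180.8], [398.6, 178.5]]
red [331.2 165.3] 7.4 [[554.3, -15.8], [545.7, -9.8], [544.6, -9.0], [540.8, -6.4], [537.9, -4.4]]
red [178.5 151.4] 7.8 [[580.3, 310.5], [570.0, 296.2], [568.7, 294.4], [564.2, 288.1], [560.7, 283.3]]
```

Emit:
arm_command --steps '[0.02,0.0025,0,0,0.04,0.005,0,0,0.055,0.0075,0,0,0.055,0.0075,0,0,0.055,0.0075,0,0,0.055,0.0075,0,0,0.055,0.0075,0,0,0.055,0.0075,0,0,0.05,0.006,0,0,0.035,0.004,0.005,0,0.018,0.0025,0.005,0,0.0065,0,0.01,0,0,0,0,0,0,0,0,0]'

```text
clock: 28.98
position: [397.8, -185.4, 101.7]
ee_rot: [-0.63, 0.777, 0.0, -0.0]
contact_force: [0.1, -0.4, 0.5]
gripper_width: 62.2
grasp_force: 0.0
```

```bash
python3 - <<'E'
from h import *
plan(397.2,-186.2,10,-12)
E
```

```text
pos [ 397.8 -185.4  101.7] j6 -0.15 roll 0.0 then d [ 0.9  0.4 91.7] F [ 0.1 -0.4  0.5] w 62.2 toolx [-0.208 -0.978] tooly [-0.978  0.208]
```

Emit:
arm_command --steps '[0.001,0,0.02,0,0,0,0.03,0,0,0,0.025,0,0,0,0.012,0,0,0,0.004,0,0,0,0,0,0,0,0,0]'

```text
clock: 29.85
position: [398.0, -186.9, 11.7]
ee_rot: [-0.629, 0.777, -0.001, 0.001]
contact_force: [-0.5, -0.4, 0.2]
gripper_width: 61.6
grasp_force: 0.0
```

Emit:
arm_command --steps '[0,0,0,0,0,0,0,0,0,0,0,0,0,0,0,0,0,0,0,0]' --grip 0.015

```text
clock: 30.48
position: [397.5, -186.9, 11.4]
ee_rot: [-0.629, 0.777, -0.0, 0.0]
contact_force: [-1.0, 0.1, 6.1]
gripper_width: 25.1
grasp_force: 58.7
```

```bash
python3 - <<'E'
from h import *
plan(544.8,191.1,100,-12)
im,h=hsv("scene");cv2.imwrite("pics/f.png",cv2.resize(im[150:260,100:250,::-1],None,fx=5,fy=5))
E
```

```text
pos [ 397.5 -186.9   11.4] j6 -0.14 roll -0.0 then d [-400.4  -65.5  -88.6] F [-1.   0.1  6.1] w 25.1 toolx [-0.208 -0.978] tooly [-0.978  0.208]
```

View pics/f.png

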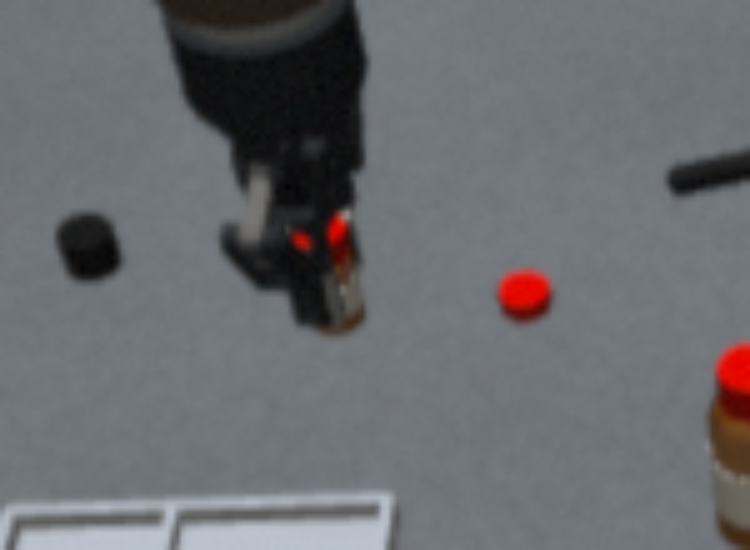

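Emit:
arm_command --steps '[0,0,-0.012,0,0,0,-0.025,0,0,0,-0.035,0,-0.015,-0.0025,-0.035,0,-0.035,-0.0055,0,0,-0.05,-0.008,0,0,-0.055,-0.009,0,0,-0.055,-0.009,0,0,-0.055,-0.009,0,0,-0.05,-0.008,0,0,-0.04,-0.0065,0,0,-0.027,-0.0045,0.005,0,-0.014,-0.003,0.01,0,-0.004,0,0.01,0,0,0,0,0,0,0,0,0]'

```text
clock: 32.52
position: [544.0, 189.8, 92.9]
ee_rot: [-0.629, 0.778, -0.0, -0.0]
contact_force: [-0.0, -0.9, -0.3]
gripper_width: 24.6
grasp_force: 58.9
```

```bash
python3 - <<'E'
from h import *
plan(544.8,191.1,19.5,-12)
E
```

```text
pos [544.  189.8  92.9] j6 -0.83 roll -0.002 then d [-1.4 -0.5 73.4] F [-0.  -0.9 -0.3] w 24.6 toolx [-0.208 -0.978] tooly [-0.978  0.208]
```

Emit:
arm_command --steps '[-0.001,0,0.018,0,0,0,0.025,0,0,0,0.018,0,0,0,0.007,0,0,0,0.002,0,0,0,0.001,0,0,0,0,0]'

```text
clock: 33.4
position: [544.8, 192.0, 22.6]
ee_rot: [-0.629, 0.777, -0.0, 0.001]
contact_force: [0.4, 0.1, 0.2]
gripper_width: 24.9
grasp_force: 58.9
```

Emit:
arm_command --steps '[0,0,0.0005,0,0,0,0.0005,0,0,0,0,0]'

```text
clock: 33.78
position: [544.5, 191.8, 20.9]
ee_rot: [-0.629, 0.777, -0.0, 0.0]
contact_force: [0.2, -0.5, -0.1]
gripper_width: 24.4
grasp_force: 58.9
```

Emit:
arm_command --steps '[0,0,0.0007,0,0,0,0.0005,0,0,0,0,0]'

```text
clock: 34.15
position: [544.4, 191.7, 19.6]
ee_rot: [-0.629, 0.777, 0.0, -0.0]
contact_force: [-0.1, -0.3, -0.7]
gripper_width: 24.5
grasp_force: 58.9
```

Emit:
arm_command --steps '[0,0,0.0004,0,0,0,0,0]'

```text
clock: 34.4
position: [544.5, 191.8, 19.5]
ee_rot: [-0.629, 0.777, -0.0, 0.0]
contact_force: [-0.9, 0.4, 0.3]
gripper_width: 24.9
grasp_force: 58.9
```

Emit:
arm_command --steps '[0,0,0.0003,0,0,0,0,0]'

```text
clock: 34.65
position: [544.5, 191.8, 19.5]
ee_rot: [-0.629, 0.777, -0.0, 0.0]
contact_force: [-2.2, 0.6, 4.7]
gripper_width: 24.7
grasp_force: 59.0
```

Emit:
arm_command --steps '[0,0,0,0,0,0,0,0,0,0,0,0,0,0,-0.01,0,0,0,-0.025,0,0,0,-0.035,0,0,0,-0.03,0,0,0,0,0,0,0,0,0]' --grip 0.045

```text
clock: 35.78
position: [544.0, 191.6, 119.0]
ee_rot: [-0.629, 0.777, 0.0, -0.0]
contact_force: [0.2, 0.5, 0.6]
gripper_width: 45.1
grasp_force: 0.0
```

```bash
python3 - <<'E'
from h import *
plan(397.7,184.5,110,-12)
E
```

```text
pos [544.  191.6 119. ] j6 -0.83 roll -0.001 then d [ 37.4 141.7   9. ] F [0.2 0.5 0.6] w 45.1 toolx [-0.208 -0.978] tooly [-0.978  0.208]
```

Emit:
arm_command --steps '[0.006,0.02,0,0,0.01,0.04,0,0,0.01,0.04,0,0,0.008,0.03,0,0,0.004,0.01,0.005,0,0,0.002,0.005,0,0,0,0,0,0,0,0,0]' --grip 0.0854

```text
clock: 36.78
position: [398.5, 184.5, 108.8]
ee_rot: [-0.629, 0.777, -0.0, -0.0]
contact_force: [0.5, -0.7, 0.6]
gripper_width: 85.3
grasp_force: 0.0
```

```bash
python3 - <<'E'
from h import *
plan(397.7,184.5,10,-12)
im,h=hsv("scene");cv2.imwrite("pics/g.png",cv2.resize(im[130:300,250:450,::-1],None,fx=3.5,fy=3.5))
E
```

```text
pos [398.5 184.5 108.8] j6 -1.02 roll -0.001 then d [ 0.1  0.8 98.8] F [ 0.5 -0.7  0.6] w 85.3 toolx [-0.208 -0.978] tooly [-0.978  0.208]
```

View pics/g.png

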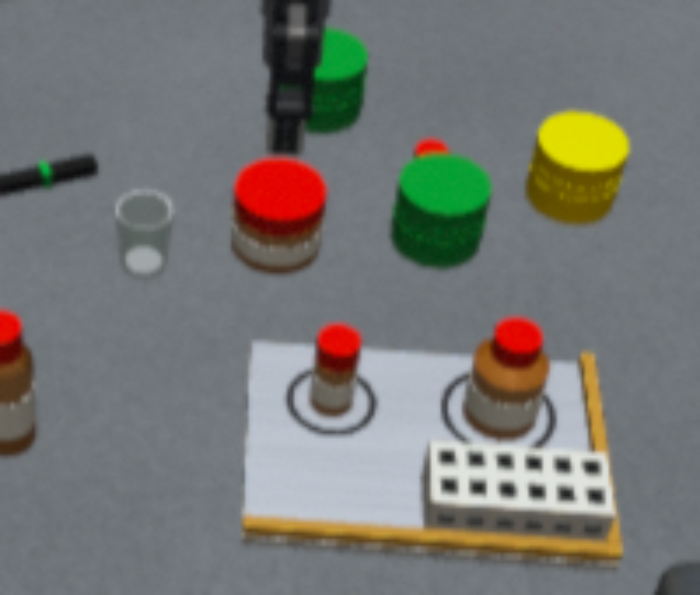

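Emit:
arm_command --steps '[0,0.001,0.02,0,0,0,0.03,0,0,0,0.025,0,0,0,0.013,0,0,0,0.005,0,0,0,0,0,0,0,0,0]'

```text
clock: 37.7
position: [397.2, 184.8, 16.6]
ee_rot: [-0.629, 0.777, 0.0, 0.001]
contact_force: [0.0, -0.3, 0.9]
gripper_width: 85.4
grasp_force: 0.0
```

Emit:
arm_command --steps '[0,0,0,0,0,0,0,0,0,0,0,0,0,0,0,0,0,0,0,0]' --grip 0.045

```text
clock: 38.33
position: [396.9, 184.7, 16.9]
ee_rot: [-0.629, 0.777, -0.0, 0.001]
contact_force: [-0.3, -0.9, 6.7]
gripper_width: 58.6
grasp_force: 63.6
```

```bash
python3 - <<'E'
from h import *
plan(564,-207.6,130,-4.3)
print(read_state()["joints"])
E
```

```text
pos [396.9 184.7  16.9] j6 -1.02 roll -0.135 then d [ 378.6 -196.1 -113.3] F [-0.3 -0.9  6.7] w 58.6 toolx [-0.075 -0.997] tooly [-0.997  0.075]
[ 8.09291635e-01  3.75990242e-01 -7.01478041e-01  3.15745398e-04
 -4.92202967e-01 -1.01916075e+00]
```

Emit:
arm_command --steps '[0,0,-0.012,0,0,0,-0.025,0,0,0,-0.035,0,0,0,-0.035,-0.135,0.012,-0.006,-0.012,0,0.03,-0.0155,0,0,0.045,-0.0235,0,0,0.05,-0.026,0,0,0.05,-0.026,0,0,0.05,-0.026,0,0,0.05,-0.026,0,0,0.045,-0.0235,0,0,0.03,-0.0155,0,0,0.0125,-0.0065,0,0,0.003,-0.001,0,0,0,0,0,0,0,0,0,0]'

```text
clock: 40.45
position: [563.0, -205.6, 135.2]
ee_rot: [-0.68, 0.733, 0.0, 0.0]
contact_force: [0.2, -0.3, -0.9]
gripper_width: 58.6
grasp_force: 64.7
```

```bash
python3 - <<'E'
from h import *
plan(564,-207.6,22,-4.3)
im,h=hsv("top");cv2.imwrite("pics/i.png",cv2.resize(im[120:220,320:500,::-1],None,fx=4,fy=4))
E
```

```text
pos [ 563.  -205.6  135.2] j6 0.01 roll 0.001 then d [  1.9  -1.1 113.2] F [ 0.2 -0.3 -0.9] w 58.6 toolx [-0.075 -0.997] tooly [-0.997  0.075]
```

View pics/i.png

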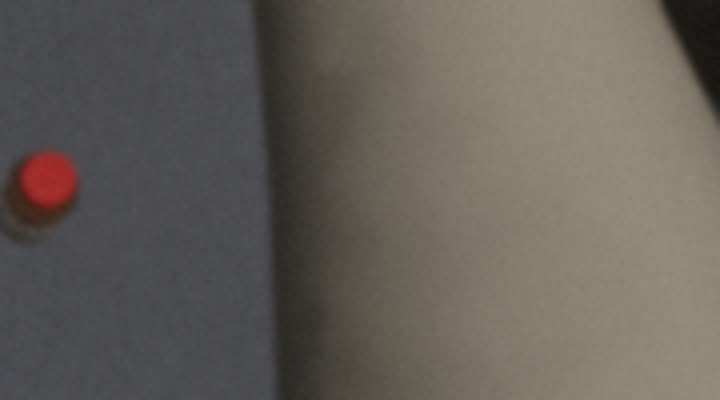

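Emit:
arm_command --steps '[0.001,-0.001,0.018,0,0.001,0,0.03,0,0,0,0.03,0,0,0,0.018,0,0,0,0.008,0,0,0,0.002,0,0,0,0,0,0,0,0,0]'

```text
clock: 41.5
position: [564.8, -208.7, 29.9]
ee_rot: [-0.68, 0.733, -0.001, 0.001]
contact_force: [0.2, -0.1, -1.2]
gripper_width: 58.6
grasp_force: 64.7
```

```bash
python3 - <<'E'
from h import *
plan(564,-207.6,22,-4.3)
im,h=hsv("scene");cv2.imwrite("pics/j.png",cv2.resize(im[200:310,70:220,::-1],None,fx=5,fy=5))
E
```

```text
pos [ 564.8 -208.7   29.9] j6 0.01 roll 0.0 then d [-1.1  0.9  7.9] F [ 0.2 -0.1 -1.2] w 58.6 toolx [-0.075 -0.997] tooly [-0.997  0.075]
```

View pics/j.png

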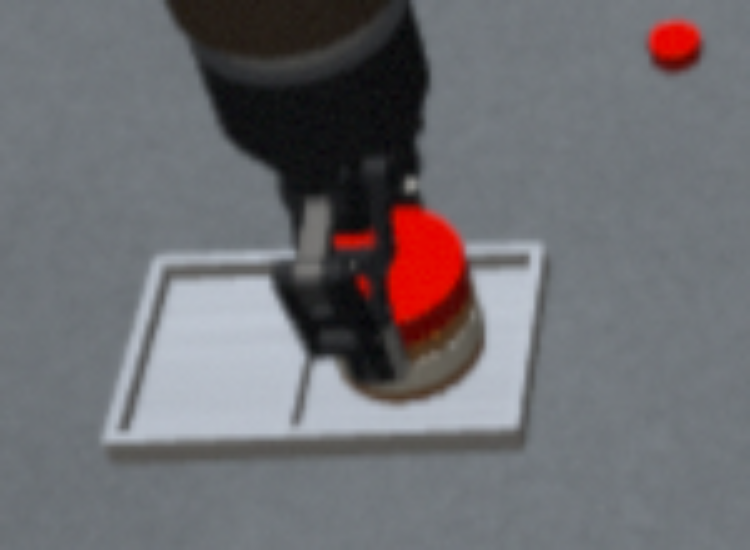

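Emit:
arm_command --steps '[-0.001,0.001,0.003,0,0,0,0.002,0,0,0,0,0,0,0,0,0]'

```text
clock: 42.05
position: [563.3, -207.7, 24.0]
ee_rot: [-0.68, 0.733, 0.0, -0.0]
contact_force: [0.4, -0.6, -0.7]
gripper_width: 58.5
grasp_force: 64.7
```

Emit:
arm_command --steps '[0,0,0.0007,0,0,0,0.0005,0,0,0,0,0]'

```text
clock: 42.42
position: [563.2, -207.6, 22.8]
ee_rot: [-0.68, 0.733, 0.0, -0.0]
contact_force: [0.6, 0.1, -1.2]
gripper_width: 58.6
grasp_force: 64.7
```

Emit:
arm_command --steps '[0,0,0.0007,0,0,0,0.0003,0,0,0,0,0]'

```text
clock: 42.8
position: [563.3, -207.6, 22.0]
ee_rot: [-0.68, 0.733, -0.0, 0.0]
contact_force: [-0.9, -0.5, 0.0]
gripper_width: 58.4
grasp_force: 64.7
```

Emit:
arm_command --steps '[0,0,0.0004,0,0,0,0,0]'

```text
clock: 43.05
position: [563.3, -207.7, 22.0]
ee_rot: [-0.68, 0.733, -0.0, 0.0]
contact_force: [-1.5, 0.8, 4.8]
gripper_width: 58.3
grasp_force: 65.0
```

Emit:
arm_command --steps '[0,0,0,0,0,0,0,0,0,0,0,0,0,0,-0.01,0,0,0,-0.025,0,0,0,-0.04,0,0,0,-0.04,0,0,0,-0.03,0,0,0,0,0,0,0,0,0]' --grip 0.075

```text
clock: 44.3
position: [562.8, -207.5, 166.3]
ee_rot: [-0.68, 0.733, 0.0, 0.0]
contact_force: [-0.5, -0.2, -0.3]
gripper_width: 75.0
grasp_force: 0.0
```

```bash
python3 - <<'E'
from h import *
plan(538.5,-4.4,160,-4.3)
E
```

```text
pos [ 562.8 -207.5  166.3] j6 0.01 roll -0.0 then d [-200.7   39.4    6.4] F [-0.5 -0.2 -0.3] w 75.0 toolx [-0.075 -0.997] tooly [-0.997  0.075]
```

Emit:
arm_command --steps '[-0.015,0.003,0,0,-0.035,0.007,0,0,-0.05,0.01,0,0,-0.05,0.01,0,0,-0.035,0.007,0,0,-0.013,0.002,0.005,0,-0.002,0,0.01,0,0,0,0,0,0,0,0,0]'

```text
clock: 45.42
position: [539.4, -6.3, 151.1]
ee_rot: [-0.68, 0.734, 0.0, -0.0]
contact_force: [0.4, -0.4, -0.2]
gripper_width: 74.8
grasp_force: 0.0
```

```bash
python3 - <<'E'
from h import *
plan(538.5,-4.4,35,-4.3)
im,h=hsv("scene");cv2.imwrite("pics/k.png",cv2.resize(im[130:300,70:310,::-1],None,fx=3.2,fy=3.2))
E
```

```text
pos [539.4  -6.3 151.1] j6 -0.37 roll -0.001 then d [ -1.8   1.  116.1] F [ 0.4 -0.4 -0.2] w 74.8 toolx [-0.075 -0.997] tooly [-0.997  0.075]
```

View pics/k.png

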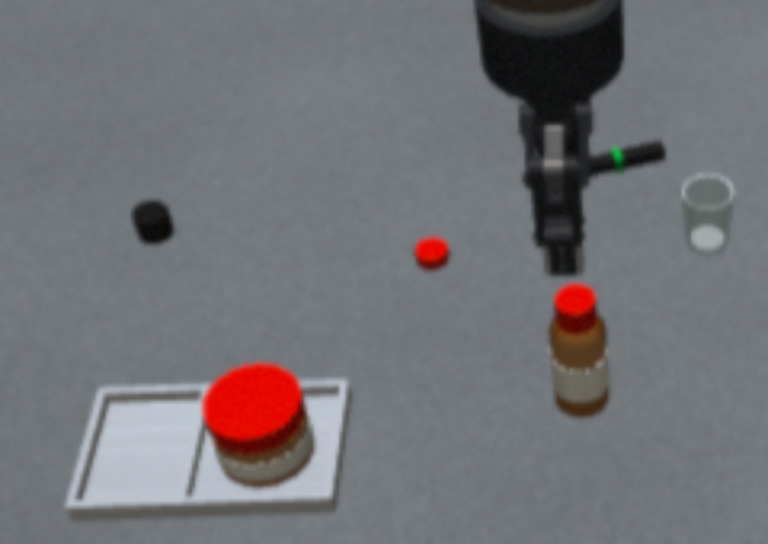

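Emit:
arm_command --steps '[-0.002,0.001,0.018,0,0,0,0.03,0,0,0,0.03,0,0,0,0.022,0,0,0,0.01,0,0,0,0.003,0,0,0,0,0,0,0,0,0]'

```text
clock: 46.48
position: [539.2, -3.1, 39.3]
ee_rot: [-0.68, 0.733, -0.0, 0.001]
contact_force: [0.4, -0.3, 0.8]
gripper_width: 75.3
grasp_force: 0.0
```

Emit:
arm_command --steps '[0,0,0,0,0,0,0,0,0,0,0,0,0,0,0,0,0,0,0,0]' --grip 0.025

```text
clock: 47.1
position: [539.0, -3.1, 39.0]
ee_rot: [-0.68, 0.733, -0.0, 0.0]
contact_force: [-1.1, 0.0, 6.0]
gripper_width: 34.1
grasp_force: 59.6
```

```bash
python3 - <<'E'
from h import *
plan(558.2,-286,150,-4.3)
E
```

```text
pos [539.   -3.1  39. ] j6 -0.37 roll 0.0 then d [ 280.6  -40.4 -111. ] F [-1.1  0.   6. ] w 34.1 toolx [-0.075 -0.997] tooly [-0.997  0.075]
```

Emit:
arm_command --steps '[0,0,-0.012,0,0,0,-0.025,0,0,0,-0.035,0,0.005,0,-0.035,0,0.02,-0.003,-0.01,0,0.04,-0.006,0,0,0.05,-0.0075,0,0,0.05,-0.0075,0,0,0.045,-0.0065,0,0,0.035,-0.005,0,0,0.022,-0.003,0,0,0.01,-0.0015,0,0,0.003,0,0,0,0,0,0,0,0,0,0,0]'

```text
clock: 48.98
position: [557.6, -284.5, 155.6]
ee_rot: [-0.681, 0.733, 0.0, 0.0]
contact_force: [-0.6, 0.4, -0.9]
gripper_width: 34.5
grasp_force: 59.8
```

```bash
python3 - <<'E'
from h import *
plan(558.2,-286,46,-4.3)
E
```

```text
pos [ 557.6 -284.5  155.6] j6 0.14 roll 0.001 then d [  1.5  -0.8 109.6] F [-0.6  0.4 -0.9] w 34.5 toolx [-0.075 -0.997] tooly [-0.997  0.075]
```

Emit:
arm_command --steps '[0.001,0,0.018,0,0,0,0.03,0,0,0,0.03,0,0,0,0.018,0,0,0,0.008,0,0,0,0.003,0,0,0,0,0,0,0,0,0]'

```text
clock: 49.98
position: [557.9, -286.6, 49.3]
ee_rot: [-0.68, 0.733, -0.001, 0.0]
contact_force: [-0.2, -0.2, -0.8]
gripper_width: 34.8
grasp_force: 59.9
```

Emit:
arm_command --steps '[0,0,0.0015,0,0,0,0.001,0,0,0,0,0]'

```text
clock: 50.35
position: [557.3, -286.4, 45.9]
ee_rot: [-0.68, 0.733, 0.0, -0.0]
contact_force: [0.3, 0.2, -1.0]
gripper_width: 34.3
grasp_force: 59.9
```

```bash
python3 - <<'E'
from h import *
plan(558.2,-286,44,-4.3)
im,h=hsv("scene");cv2.imwrite("pics/l.png",cv2.resize(im[190:310,70:220,::-1],None,fx=4.5,fy=4.5))
E
```

```text
pos [ 557.3 -286.4   45.9] j6 0.14 roll -0.0 then d [-0.5 -0.9  1.9] F [ 0.3  0.2 -1. ] w 34.3 toolx [-0.075 -0.997] tooly [-0.997  0.075]
```

View pics/l.png

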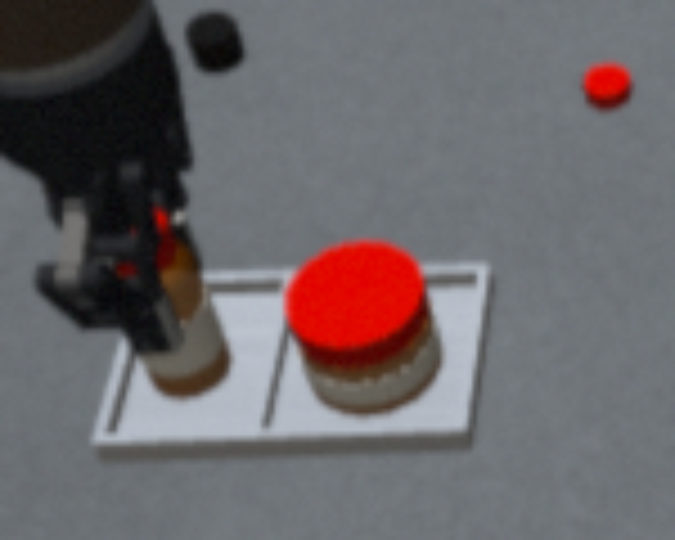

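The tall bottle is over the middle of the smaller bay, and the jar stands in the larger one.

Emit:
arm_command --steps '[0,0,0.001,0,0,0,0.0005,0,0,0,0,0]'

```text
clock: 50.78
position: [557.3, -286.4, 44.3]
ee_rot: [-0.68, 0.733, 0.0, -0.0]
contact_force: [-0.2, -0.2, -1.2]
gripper_width: 34.3
grasp_force: 59.9
```

Emit:
arm_command --steps '[0,0,0.0005,0,0,0,0,0]'

```text
clock: 51.02
position: [557.4, -286.5, 44.1]
ee_rot: [-0.68, 0.733, -0.0, 0.0]
contact_force: [-0.0, 0.8, 1.0]
gripper_width: 34.3
grasp_force: 60.1
```

Emit:
arm_command --steps '[0,0,0.0004,0,0,0,0,0]'

```text
clock: 51.28
position: [557.5, -286.5, 44.0]
ee_rot: [-0.68, 0.733, -0.0, 0.0]
contact_force: [-1.0, 0.4, 2.7]
gripper_width: 34.4
grasp_force: 60.3
```

Emit:
arm_command --steps '[0,0,0,0,0,0,0,0,0,0,0,0,0,0,-0.01,0,0,0,-0.025,0,0,0,-0.04,0,0,0,-0.04,0,0,0,-0.03,0,0.03,0,0,0,0.05,0.02,0,0,0.05,0.03,0,0,0.05,0.03,0,0,0.05,0.03,0,0,0.03,0.01,0,0,0,0,0,0,0,0,0,0]' --grip 0.06

```text
clock: 53.28
position: [418.3, -536.4, 188.8]
ee_rot: [-0.68, 0.733, -0.0, 0.0]
contact_force: [-0.3, -0.3, 0.0]
gripper_width: 60.1
grasp_force: 0.0
```

```bash
python3 - <<'E'
from h import *
im,h=hsv("top"); cv2.imwrite("pics/m.png",cv2.resize(im[90:270,130:500,::-1],None,fx=2.1,fy=2.1,interpolation=cv2.INTER_CUBIC))
im,h=hsv("scene");a=cv2.resize(im[210:300,310:440,::-1],None,fx=6,fy=6,interpolation=cv2.INTER_CUBIC); cv2.imwrite("pics/n.png",a)
E
```

```text
(no output)
```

View pics/m.png

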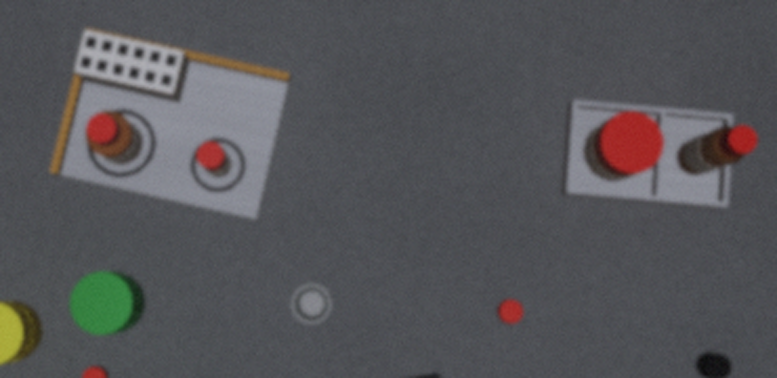

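View pics/n.png

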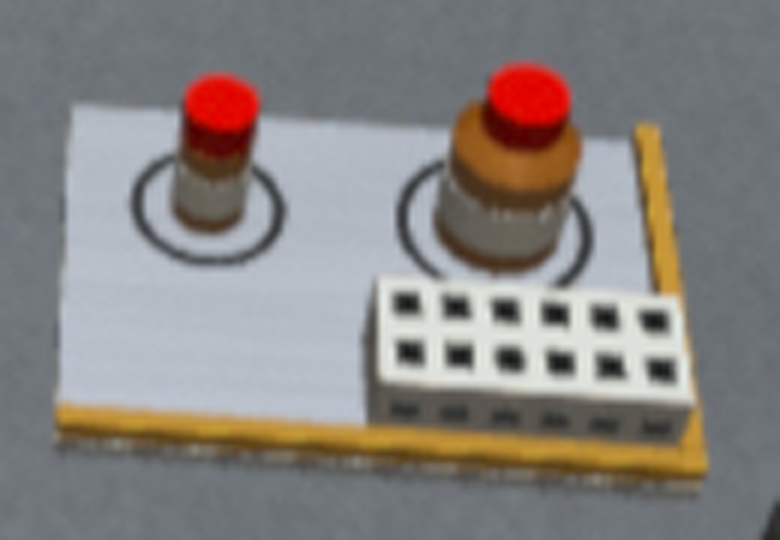

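```bash
python3 -c "
from bench import *
print(job_done())"
```

```text
the job is handed in; nothing more can be done
None
```

Both kits are made up and the job is handed in, at about 53 s of the 144 s limit. The rack is against both rails, checked by pushing it from each side; the squat bottle and vial stand in their circles, the jar and tall bottle in their bays, and the beaker was not moved.

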